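# Unstack the craft punches and fan the plywood plaques

### The job

Take the two piles on the grey mat apart. Park each craft punch upright in the grey dock of its own outline, the long one lying the long way of its dock, and fan the three plywood plaques in one overlapping row straight along the middle of the dark wooden tray: the small one flat with its end close against the tray's lip, then the medium one, then the large one, each resting on top of the one before with an overlap of about 25 mm. Leave the glue pot and the paint jar where they stand.

Things in the scene. Friction and masses are not known exactly. Their poses are not given: they have to be found in the camera images.
- small_mid (a point): centre (half-way up) of the small plywood plaque, a loose flat board 74 x 42 x 8 mm, 18 g; x along its length, z up. At the start it lies on the large plaque, under the long punch, roughly parallel to the large plaque
- medium_mid (a point): centre (half-way up) of the medium plywood plaque, a loose flat board 84 x 52 x 8 mm, 26 g; x along its length, z up. At the start it lies on the 2 mm grey mat, under the round punch
- large_mid (a point): centre (half-way up) of the large plywood plaque, a loose flat board 94 x 62 x 8 mm, 34 g; x along its length, z up. At the start it lies on the 2 mm grey mat, at the bottom of the other pile
- punch_long_mid (a point): a point on the axis of the long craft punch, 22 mm above its underside: a loose grey plastic block 54 x 34 mm, 34 mm high, with a black press lever on top (46 mm high in all), 130 g; x along its length, z up. At the start it stands on the small plaque. Grip it across its 34 mm width
- punch_round_mid (a point): a point on the axis of the round craft punch, 25 mm above its underside: a loose upright grey plastic cylinder of 44 mm diameter, 34 mm high, with a black mushroom-shaped press button of 38 mm diameter on top (50 mm high in all), 140 g; z up. At the start it stands on the medium plaque
- dock_round_floor (a point): centre of the floor of the round grey plastic dock, a fixed shallow saucer of 66 mm inside and 74 mm outside diameter; its rim stands 4 mm above this floor, the floor 5 mm above the table
- dock_long_floor (a point): centre of the floor of the oblong grey plastic dock, a fixed shallow rectangular saucer, inside 76 mm (x) by 56 mm (y), walls 4 mm thick; its rim stands 4 mm above this floor, the floor 5 mm above the table; x along its length
- tray_lip (a point): a point of the fixed dark wooden tray, on its floor at the foot of its raised aluminium lip, in the middle of the tray's width. The tray is a flat board 5 mm thick and 110 mm wide without side walls; its floor (5 mm above the table) reaches 232 mm from this point along +x, the direction in which the row of plaques runs; y across the tray, z up. The lip stands across its near end, on the -x side of this point, 8 mm thick and 13 mm above the floor
- glue_pot: a small white glue pot with a yellow cap, 28 mm in diameter and 32 mm high, standing loose on the grey mat beside the piles; origin at its underside. Leave it alone
- paint_jar: a small glass paint jar with a black cap, 34 mm in diameter and 45 mm high, standing loose on the paper sheet beside the docks; origin at its underside. Leave it alone

How it is judged:
At the end, for the whole second after the job is handed in: Punches upright on their own docks' floors, within 12 mm of the middle, the long one within 0.35 rad. Row within 16 mm and 0.22 rad of the tray's middle line: small flat, up to 16 mm from the lip; medium on small, large on medium, leaning, overlaps about 10 to 36 mm. All released, at rest (horizontal distance between punch_round_mid and dock_round_floor below 0.012 m and z of punch_round_mid in the frame of dock_round_floor between 0.02 and 0.029 m and angle between each of punch_round_mid, punch_long_mid's own z axis and vertical below 0.1 rad and horizontal distance between punch_long_mid and dock_long_floor below 0.012 m and z of punch_long_mid in the frame of dock_long_floor between 0.017 and 0.026 m and angle between the x axis of punch_long_mid and the x axis of dock_long_floor, either way round below 0.35 rad and x of small_mid in the frame of tray_lip between 0.033 and 0.053 m and angle between small_mid's own z axis and vertical below 0.05 rad and z of small_mid in the frame of tray_lip below 0.008 m and y of small_mid in the frame of tray_lip between -0.016 and 0.016 m and angle between the y axis of each of small_mid, medium_mid, large_mid and the y axis of tray_lip, either way round below 0.22 rad and y of medium_mid in the frame of tray_lip between -0.016 and 0.016 m and y of large_mid in the frame of tray_lip between -0.016 and 0.016 m and horizontal distance between medium_mid and small_mid between 0.043 and 0.069 m and angle between medium_mid's own z axis and vertical between 0.06 and 0.3 rad and contact force between medium and small above 0.01 N and horizontal distance between large_mid and medium_mid between 0.053 and 0.079 m and angle between large_mid's own z axis and vertical between 0.06 and 0.3 rad and contact force between large and medium above 0.01 N and x of medium_mid in the frame of tray_lip between 0.075 and 0.125 m and x of large_mid in the frame of tray_lip between 0.125 and 0.2 m and z of medium_mid in the frame of tray_lip between 0.006 and 0.016 m and z of large_mid in the frame of tray_lip between 0.006 and 0.016 m and linear speed of each of punch_round, punch_long, small, medium, large below 0.02 m/s); the robot touches nothing.
It fails at once if the glue pot is disturbed (moved more than 25 mm) (distance of glue_pot from where it was at the start of the episode above 0.025 m).
It fails at once if the paint jar is disturbed (moved more than 25 mm) (distance of paint_jar from where it was at the start of the episode above 0.025 m).
It also fails if it takes over 138 s, if anything falls off the work surface, if the arm or the gripper's body presses on something with over 40 N, if the wrist force passes 120 N, or if a joint passes its speed limit or range.

### The arm

A 6-joint arm with a two-finger parallel gripper is mounted at the origin on the work surface. World frame = base frame: x ahead of the robot, y to its left, z up, the work surface at z = 0. Lengths are in m, angles in rad, forces in N, time in s.
With the tool pointing down it reaches from about 0.35 to 0.975 m from the base axis. Payload 4.9 kg.
Tool frame: the origin (TCP) lies between the finger pads; the fingertips stand 22 mm ahead of it and the grasp point (between the pads) lies 3 mm ahead of it; z points along the fingers, y is the line along which they close (so a half turn about z gives the same grasp; the last joint's range is limited). The gripper opens to 85 mm and grips with 20 to 120 N. Pads are 22 mm wide; open, the fingers measure 114 mm over their backs; the gripper's body (76 mm by 85 mm) begins 54 mm behind the grasp point. The pads swing forward as they close: fully open they stand 13 mm farther back than shut.
Start: joints at [-0.119, 0.053, 1.613, -0, 1.476, -0.119], TCP at [0.625, 0, 0.253] pointing down, gripper open.
Joint ranges: [-3.01, 3.01], [-1.01, 2.22], [0.06, 2.58], [-1.02, 4.17], [0.09, 2.62], [-3.14, 3.14]. Speed limits (rad/s): [2.57, 2.57, 3.14, 3.14, 3.14, 3.14].

### API

Orientations are given as a unit quaternion [w, x, y, z].
In Python, from plant import state, grab_frame, get_calibration, job_done, recognise, regions_of gives the robot as it stands.
- The arm moves only by the tool apply_moves, never from a script. Its argument "targets" is a list of rows, each an object with "translation": the shift along the tool's x, y, z normalised to -1 to 1, where 1 is 100 mm, a list of three; "twist": the turn about the tool's z normalised to -1 to 1, where 1 is 0.1 rad; "hand": the opening, from 0 (shut) to 1 (fully open). A call has 1 to 8 rows; each row shifts and turns the commanded pose from where the row before left it, along the tool's axes as they then stand; what a row does not reach is not made up. A row lasts 1/10 s, in which the tool goes at most 50 mm and 8.59 degrees, less where a joint would pass 70% of its speed; a pose out of reach is approached as far as the arm can. A call with a number of a shift or a turn outside -1 to 1 is refused whole. A call with a gripper value outside its range is refused whole. The fingers move at their own pace and stop on an object; the grip force is fixed at half the most. Time passes only in rows, so rows that do not move let the fingers close. It gives the time, the measured TCP pose, the force, the opening and the grip force at its end, in the units of the state.
- state(): the state, without advancing time (a new reading comes with each control period).
- grab_frame(name): name is "scene" or "side" or "wrist"; returns the picture (400x640x3 uint8, red, green, blue); there is no depth.
- get_calibration(name): a dict with "camera_matrix" (3x3 intrinsics, pixels), "pose" (4x4, takes a point from camera to world coordinates). Camera axes: x right, y up, looking along -z (the intrinsics and any distortion apply to the point x, -y, -z); pixel columns grow to the right and rows downward; lengths in m; the calibration is good to about 2 mm. A picture is of the moment at which its call begins: read the wrist's pose just before it. get_calibration takes no time and is no camera call; for the wrist camera it gives the pose at the moment of the call.
- job_done(): hands the job in; it is judged then, once.
Trained networks look in the newest picture that a camera, given by its name, has taken for a name from the list of things; names that differ only in an ending like _2 or _b are one class to them, and where a whole thing is asked for, a point or a joint stands for the part that bears it (a point fixed in the world has none). Each returns a list of dicts, best first, with "score" (0 to 1); they miss things now and then, are a little off and sometimes report something else, mostly with a low value. They report only what shows in the picture. A call takes as long as a camera call.
- recognise(camera, query): "point" ([x, y, z] in m, in world coordinates, good to about 4 mm: the middle of the surface that is visible of it).
- regions_of(camera, query): "pixels" (400x640 bool, what is visible of it).
The state is a dict: "time": time; "joint_pos": joint angles; "joint_vel": joint speeds; "joint_efforts": joint torques, N m; "tool_pos": TCP position; "tool_rot": TCP orientation; "contact_force": force on the tool from outside, world axes, zero at the start; "ft_torque": the same for the moment, N m; "gripper_width": opening from 0.0 (shut) to 1.0 (fully open); "grasp_force": force on a finger pad.
Only numpy, scipy, OpenCV 4.12 (cv2) and the standard library are available. Lean on these libraries where they do the work, as an engineer would, in place of code of your own. Each camera call takes 0.05 s, during which the arm holds its last target. There are 200 camera calls.

## Working session

There is one attempt and no reset: what is moved stays moved. The work goes in short steps, Python scripts to look and compute and a tool call to move; the robot and the scene stay as the last step left them, time stands still between calls to the robot, and variables do not carry over. Pictures are saved under pics/ and viewed, at most 16 in all, crops included, and the job is handed in when it is done.

Besides the shell and the picture viewer there is one more tool, called as name(argument=value, ...) on one line, values as JSON. apply_moves: Moves the arm, as the interface text tells. Its arguments: {"type":"object","properties":{"targets":{"type":"array"}},"required":["targets"]}

```bash
ls; mkdir -p pics; cat > h.py <<'E'
import numpy as np, cv2
from plant import *
def save(n,f):
    im=grab_frame(n); cv2.imwrite(f,im[:,:,::-1]); return im
def ray(n,px,z,cal=None):
    c=cal or get_calibration(n); K=np.array(c["camera_matrix"]); T=np.array(c["pose"])
    px=np.atleast_2d(np.array(px,float)); d=np.c_[px,np.ones(len(px))]@np.linalg.inv(K).T
    d=(d*[1,-1,-1])@T[:3,:3].T; o=T[:3,3]
    return o+d*((z-o[2])/d[:,2])[:,None]
def proj(n,P):
    c=get_calibration(n); K=np.array(c["camera_matrix"]); T=np.array(c["pose"])
    q=(np.atleast_2d(P)-T[:3,3])@T[:3,:3]*[1,-1,-1]; q=q@K.T; return q[:,:2]/q[:,2:]
E
python3 - <<'E'
from h import *
print(state()); print(get_calibration("scene"),get_calibration("side"))
names="small_mid medium_mid large_mid punch_long_mid punch_round_mid dock_round_floor dock_long_floor tray_lip glue_pot paint_jar".split()
for c in ["scene","side"]:
    save(c,f"pics/{c}0.png")
    for n in names:
        print(c,n,[(np.round(r["point"],3).tolist(),round(r["score"],2)) for r in recognise(c,n)[:2]])
E
```

```text
pics
{'time': 0.0, 'joint_pos': array([-1.18959883e-01,  5.33348173e-02,  1.61429726e+00,  1.13880209e-05,
        1.47595819e+00, -1.19017455e-01]), 'joint_vel': array([ 0.00132797, -0.00089277,  0.00022556, -0.00088841, -0.00166478,
        0.00150224]), 'joint_efforts': array([ 2.70554956e-04, -3.93670499e+01, -3.70175600e+01, -1.62778279e-04,
        6.93513779e-03, -6.06393527e-06]), 'tool_pos': array([6.24431299e-01, 9.64029869e-05, 2.52074668e-01]), 'tool_rot': array([-7.88615315e-04,  7.07086458e-01,  7.07126398e-01, -6.12977425e-04]), 'contact_force': array([-0.35237036,  0.11772815,  0.09118004]), 'ft_torque': array([-0.01979373,  0.01090014,  0.02211966]), 'grasp_force': 0.0, 'gripper_width': 0.9995826789040634}
{'camera_matrix': array([[505.73733044,   0.        , 324.47889799],
       [  0.        , 505.73733044, 207.2197239 ],
       [  0.        ,   0.        ,   1.        ]]), 'pose': array([[ 0.07840992, -0.71163388,  0.69816123,  1.20347307],
       [ 0.99691481,  0.05847967, -0.05235452, -0.01948719],
       [-0.00357099,  0.70011238,  0.71402374,  0.78855927],
   
[... 909 characters left out ...]
_pot [([0.619, 0.231, 0.007], 0.68), ([0.571, 0.072, 0.032], 0.57)]
scene paint_jar [([0.554, 0.294, 0.042], 0.85)]
side small_mid [([0.462, 0.016, 0.02], 0.51)]
side medium_mid [([0.607, 0.004, 0.008], 0.57)]
side large_mid [([0.454, 0.02, 0.01], 0.63)]
side punch_long_mid [([0.478, 0.006, 0.053], 0.68), ([0.609, 0.238, 0.004], 0.28)]
side punch_round_mid [([0.619, 0.002, 0.045], 0.68)]
side dock_round_floor [([0.469, 0.217, 0.005], 0.73)]
side dock_long_floor [([0.535, 0.296, 0.045], 0.57), ([0.609, 0.239, 0.005], 0.56)]
side tray_lip [([0.523, -0.224, 0.004], 0.72)]
side glue_pot [([0.559, 0.081, 0.031], 0.52), ([0.524, -0.223, 0.006], 0.19)]
side paint_jar [([0.538, 0.296, 0.046], 0.95)]
```

View pics/scene0.png

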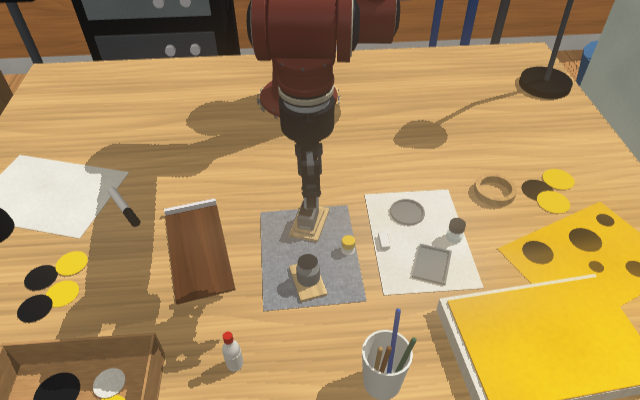

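View pics/side0.png

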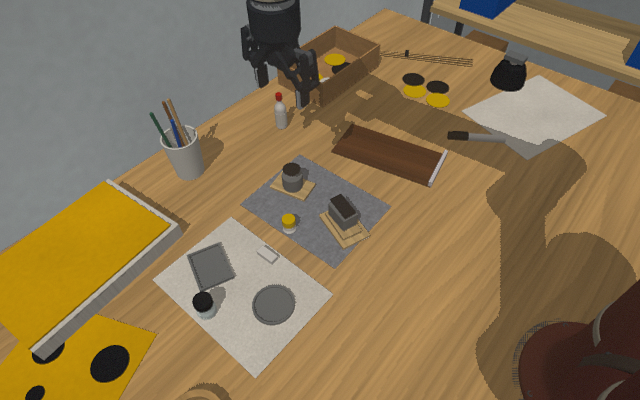

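```bash
cat >> h.py <<'E'
def rect(n,q,z,k=0,minsc=0):
    R=regions_of(n,q)
    out=[]
    for r in R[:3]:
        m=r["pixels"].astype(np.uint8)
        cs,_=cv2.findContours(m,cv2.RETR_EXTERNAL,cv2.CHAIN_APPROX_NONE)
        if not cs: continue
        c=max(cs,key=cv2.contourArea)[:,0]
        P=ray(n,c,z)[:,:2]
        (cx,cy),(w,h),a=cv2.minAreaRect((P*1000).astype(np.float32))
        if w<h: w,h,a=h,w,a+90
        a=(a+90)%180-90
        out.append((round(r["score"],2),round(cx,1),round(cy,1),round(w,1),round(h,1),round(float(a),1),c.min(0).tolist(),c.max(0).tolist()))
    return out
E
python3 - <<'E'
from h import *
for c in ["scene","side"]:
    grab_frame(c)
    for q,z in [("dock_round_floor",.009),("dock_long_floor",.009),("tray_lip",.005),("large_mid",.010),("medium_mid",.010),("small_mid",.018),("punch_long_mid",.046),("punch_round_mid",.05),("glue_pot",.03),("paint_jar",.04)]:
        for o in rect(c,q,z): print(c,q,o)
s=state();print(get_calibration("wrist"),s["tool_pos"])
save("wrist","pics/w0.png")
E
```

```text
scene dock_round_floor (0.66, 469.1, 212.5, 77.1, 72.4, -43.4, [390, 199], [424, 225])
scene tray_lip (0.81, 525.6, -227.5, 259.2, 111.2, 12.9, [164, 199], [234, 304])
scene medium_mid (0.77, 632.0, -9.8, 88.3, 53.3, 12.5, [289, 265], [326, 302])
scene small_mid (0.52, 496.3, 11.7, 78.2, 35.5, -46.6, [296, 210], [322, 235])
scene punch_long_mid (0.7, 501.4, -2.7, 66.8, 40.3, -17.6, [297, 204], [318, 230])
scene punch_round_mid (0.7, 636.5, -8.8, 70.8, 42.2, -4.6, [296, 254], [319, 285])
scene glue_pot (0.82, 568.1, 73.2, 51.6, 24.6, -10.2, [341, 235], [354, 255])
scene paint_jar (0.69, 555.6, 289.3, 69.7, 29.5, -27.4, [446, 218], [465, 243])
side dock_round_floor (0.88, 466.2, 213.6, 74.5, 72.1, -3.6, [252, 285], [294, 325])
side dock_long_floor (0.59, 608.9, 234.9, 88.0, 64.0, -22.2, [187, 243], [233, 291])
side dock_long_floor (0.42, 530.1, -222.1, 241.1, 122.1, 14.3, [333, 124], [446, 186])
side tray_lip (0.55, 532.8, -226.5, 239.3, 119.8, 13.6, [333, 125], [446, 186])
side tray_lip (0.31, 480.9, 1.2, 95.1, 63.1, -20.0, [320, 214], [368, 248])
side large_mid (0.72, 478.6, 5.5, 101
[... 540 characters left out ...]
.7, 297.4, 53.5, 30.9, -18.4, [192, 292], [216, 319])
side paint_jar (0.59, 608.5, 11.7, 81.3, 50.7, 14.7, [271, 176], [314, 200])
{'camera_matrix': array([[360.14432269,   0.        , 316.75052156],
       [  0.        , 360.14432269, 200.1791682 ],
       [  0.        ,   0.        ,   1.        ]]), 'pose': array([[ 9.99999786e-01, -5.76917439e-04, -3.09461754e-04,
         6.24351935e-01],
       [ 6.43747465e-04,  9.52523951e-01,  3.04462982e-01,
         7.86716883e-02],
       [ 1.19119729e-04, -3.04463116e-01,  9.52524119e-01,
         3.74439225e-01],
       [ 0.00000000e+00,  0.00000000e+00,  0.00000000e+00,
         1.00000000e+00]])} [6.24972208e-01 2.08676769e-05 2.53308210e-01]
```

View pics/w0.png

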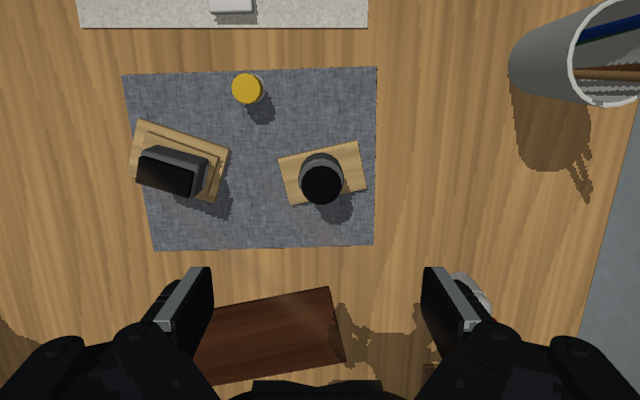

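```bash
cat >> h.py <<'E'
from scipy.optimize import minimize
def box(L,W,z0,z1): return np.array([[sx*L/2,sy*W/2,z] for sx in(-1,1) for sy in(-1,1) for z in(z0,z1)])
def cyl(D,z0,z1):
    t=np.linspace(0,2*np.pi,24); return np.array([[D/2*np.cos(a),D/2*np.sin(a),z] for a in t for z in(z0,z1)])
def mask(c,q,near=None):
    best=None
    for r in regions_of(c,q):
        m=r["pixels"].astype(np.uint8)
        n,l,s,ce=cv2.connectedComponentsWithStats(m)
        if n<2: continue
        i=1+np.argmax(s[1:,4]); 
        if near is not None and np.linalg.norm(ce[i]-proj(c,near)[0])>60: continue
        return (l==i).astype(np.uint8),r["score"]
    return None,0
def fit(cams,q,M,x0,use_yaw=True,grab=True):
    """x0 = x,y,yaw ; M model points (z world). Hull-silhouette IoU fit"""
    D=[]
    for c in cams:
        if grab: grab_frame(c)
        m,s=mask(c,q,[x0[0],x0[1],M[:,2].mean()])
        if m is None: print("no",c,q); continue
        h=cv2.convexHull(cv2.findNonZero(m)); H=np.zeros((400,640),np.uint8); cv2.fillConvexPoly(H,h,1)
        cal=get_calibration(c); D.append((c,cal,H))
    def iou(p,d):
        c,cal,H=d; R=np.array([[np.cos(p[2]),-np.sin(p[2])],[np.sin(p[2]),np.cos(p[2])]])
        P=M.copy(); P[:,:2]=M[:,:2]@R.T+p[:2]
        K=np.array(cal["camera_matrix"]);T=np.array(cal["pose"])
        u=(P-T[:3,3])@T[:3,:3]*[1,-1,-1]@K.T; u=u[:,:2]/u[:,2:]
        S=np.zeros((400,640),np.uint8); h=cv2.convexHull(u.astype(np.float32))
        cv2.fillConvexPoly(S,np.round(h*16).astype(np.int32),1,shift=4)
        return (S&H).sum()/max(1,(S|H).sum())
    res=[]
    for DD in ([[d] for d in D]+([D] if len(D)>1 else [])):
        f=lambda v:1-np.mean([iou((v[0]/1e3,v[1]/1e3,v[2]/50 if use_yaw else 0),d) for d in DD])
        v0=np.array([x0[0]*1e3,x0[1]*1e3,x0[2]*50])
        r=minimize(f,v0,method="Nelder-Mead",options=dict(initial_simplex=v0+np.array([[0,0,0],[9,2,3],[-3,9,-6],[5,-8,8]])))
        r=minimize(f,r.x,method="Nelder-Mead",options=dict(initial_simplex=r.x+np.array([[0,0,0],[4,1,2],[-2,4,-3],[2,-4,4]])))
        v=r.x; print(q,"+".join(d[0] for d in DD),"x %.1f y %.1f yaw %.1f iou %.2f"%(v[0],v[1],np.degrees(v[2]/50),1-r.fun))
    return v
E
python3 - <<'E'
from h import *
A=["wrist","scene","side"]
fit(A,"punch_long_mid",np.vstack([box(.054,.034,.018,.052),box(.046,.026,.052,.064)]),(.49,.002,-.33))
fit(A,"punch_round_mid",np.vstack([cyl(.044,.010,.044),cyl(.038,.044,.06)]),(.628,-.004,0),False)
fit(A,"medium_mid",box(.084,.052,.002,.010),(.630,-.006,.22))
fit(A,"large_mid",box(.094,.062,.002,.010),(.480,.004,-.33))
fit(A,"glue_pot",cyl(.028,.002,.034),(.56,.077,0),False)
E
```

```text
punch_long_mid wrist x 487.1 y 0.1 yaw -18.2 iou 0.94
punch_long_mid scene x 491.2 y 0.3 yaw -16.7 iou 0.66
punch_long_mid side x 488.2 y -2.7 yaw -15.9 iou 0.92
punch_long_mid wrist+scene+side x 488.1 y -0.3 yaw -17.9 iou 0.83
punch_round_mid wrist x 628.0 y -7.0 yaw 3.1 iou 0.95
punch_round_mid scene x 627.6 y -8.7 yaw 3.4 iou 0.89
punch_round_mid side x 628.9 y -10.7 yaw 6.0 iou 0.89
punch_round_mid wrist+scene+side x 627.8 y -8.3 yaw 3.8 iou 0.91
medium_mid wrist x 630.2 y -9.0 yaw 13.2 iou 0.98
medium_mid scene x 629.9 y -9.8 yaw 15.7 iou 0.76
medium_mid side x 630.8 y -8.8 yaw 15.6 iou 0.88
medium_mid wrist+scene+side x 629.8 y -9.2 yaw 14.8 iou 0.87
large_mid wrist x 479.3 y 3.4 yaw -19.0 iou 0.97
large_mid scene x 478.2 y 2.0 yaw -18.1 iou 0.76
large_mid side x 480.4 y 2.8 yaw -17.0 iou 0.75
large_mid wrist+scene+side x 478.8 y 2.6 yaw -18.0 iou 0.82
glue_pot wrist x 560.8 y 76.1 yaw 1.3 iou 0.90
glue_pot scene x 560.3 y 74.8 yaw 2.2 iou 0.83
glue_pot side x 560.4 y 74.3 yaw 2.9 iou 0.92
glue_pot wrist+scene+side x 559.6 y 75.2 yaw 1.5 iou 0.87
```

```bash
python3 - <<'E'
from h import *
A=["scene","side"]
fit(A,"dock_round_floor",cyl(.074,0,.009),(.468,.212,0),False)
fit(A,"dock_long_floor",box(.084,.064,0,.009),(.610,.236,-.38))
T=box(.232,.11,0,.005); T[:,0]+=.116; L=box(.008,.11,0,.018); L[:,0]-=.004
fit(A,"tray_lip",np.vstack([T,L]),(.42,-.253,.23))
fit(A,"paint_jar",cyl(.034,.001,.045),(.545,.293,0),False)
E
```

```text
dock_round_floor scene x 463.3 y 213.5 yaw -3.0 iou 0.95
dock_round_floor side x 468.2 y 212.7 yaw 0.1 iou 0.98
dock_round_floor scene+side x 466.6 y 212.9 yaw -0.8 iou 0.94
dock_long_floor scene x 608.1 y 235.1 yaw -21.5 iou 0.97
dock_long_floor side x 610.2 y 233.6 yaw -19.5 iou 0.94
dock_long_floor scene+side x 608.4 y 234.9 yaw -21.2 iou 0.94
tray_lip scene x 421.8 y -249.9 yaw 12.4 iou 0.99
tray_lip side x 423.0 y -249.2 yaw 11.9 iou 0.98
tray_lip scene+side x 422.9 y -249.6 yaw 12.4 iou 0.98
paint_jar scene x 543.7 y 294.7 yaw -1.5 iou 0.91
paint_jar side x 546.0 y 293.5 yaw 0.4 iou 0.83
paint_jar scene+side x 544.2 y 294.5 yaw -1.2 iou 0.86
```

apply_moves(targets=[{"translation": [0,-0.4,0.3],"twist": -1,"hand": 1},{"translation": [0,-0.3,0.3],"twist": -1,"hand": 1},{"translation": [0,-0.3,0.3],"twist": -1,"hand": 1},{"translation": [0,0,0],"twist": -1,"hand": 1},{"translation": [0,0,0],"twist": -1,"hand": 1},{"translation": [0,0,0],"twist": -1,"hand": 1},{"translation": [0,0,0],"twist": -1,"hand": 1},{"translation": [0,0,0],"twist": -1,"hand": 1}])

```text
time: 5.35
tool_pos: [0.5257, -0.009, 0.1634]
tool_rot: [0.0, 0.374, 0.927, 0.0]
contact_force: [0.1, -0.0, 0.3]
gripper_width: 0.994
grasp_force: 0.0
```

```bash
cat > plan.py <<'E'
import sys,numpy as np
from plant import state
# args: waypoints "x,y,z,phi" in mm,deg ; prints twist total (units .1rad) then shift (units 100mm) in the final tool axes
s=state(); p=s["tool_pos"]*1e3; w,a,b,c=s["tool_rot"]; ph=np.degrees(np.arctan2(b*b-a*a,2*a*b))
print("now",p.round(1),round(ph,1),"w",round(s["gripper_width"],3),"gf",s["grasp_force"])
for k in sys.argv[1:]:
    x,y,z,f=map(float,k.split(","))
    d=(f-ph+180)%360-180; t=np.radians(f); e=np.array([x,y,z])-p
    print(k,"twist",round(-np.radians(d)/.1,2),"shift",(np.array([-np.sin(t)*e[0]+np.cos(t)*e[1],np.cos(t)*e[0]+np.sin(t)*e[1],-e[2]])/100).round(3))
    p=np.array([x,y,z]);ph=f
E
python3 plan.py 487.5,-0.3,130,72 487.5,-.3,45,72 487.5,-.3,130,72 608.5,234.8,130,69 608.5,234.8,31,69
```

```text
now [525.7  -9.  163.4] 46.1 w 0.994 gf 0.0
487.5,-0.3,130,72 twist -4.53 shift [ 0.39  -0.036  0.334]
487.5,-.3,45,72 twist -0.0 shift [0.   0.   0.85]
487.5,-.3,130,72 twist -0.0 shift [ 0.    0.   -0.85]
608.5,234.8,130,69 twist 0.52 shift [-0.287  2.628 -0.   ]
608.5,234.8,31,69 twist -0.0 shift [0.   0.   0.99]
```

apply_moves(targets=[{"translation": [0,0,0],"twist": -1,"hand": 1},{"translation": [0,0,0],"twist": -1,"hand": 1},{"translation": [0,0,0],"twist": -1,"hand": 1},{"translation": [0,0,0],"twist": -1,"hand": 1},{"translation": [0,0,0],"twist": -0.53,"hand": 1},{"translation": [0.39,-0.036,0.15],"twist": 0,"hand": 1},{"translation": [0,0,0.2],"twist": 0,"hand": 1},{"translation": [0,0,0],"twist": 0,"hand": 1}])

```text
time: 6.15
tool_pos: [0.4849, 0.0003, 0.1254]
tool_rot: [-0.003, 0.158, 0.987, -0.0]
contact_force: [-0.6, -0.4, 0.2]
gripper_width: 0.996
grasp_force: 0.0
```

```bash
python3 plan.py 487.5,-0.3,130,72 487.5,-.3,45,72; python3 - <<'E'
from h import *
fit(["wrist"],"punch_long_mid",np.vstack([box(.054,.034,.018,.052),box(.046,.026,.052,.064)]),(.4875,-.0003,-.31))
save("wrist","pics/w1.png")
E
```

```text
now [4.849e+02 3.000e-01 1.254e+02] 71.8 w 0.996 gf 0.0
487.5,-0.3,130,72 twist -0.03 shift [-0.027  0.002 -0.046]
487.5,-.3,45,72 twist -0.0 shift [0.   0.   0.85]
punch_long_mid wrist x 492.9 y -0.8 yaw -15.1 iou 0.95
```

View pics/w1.png

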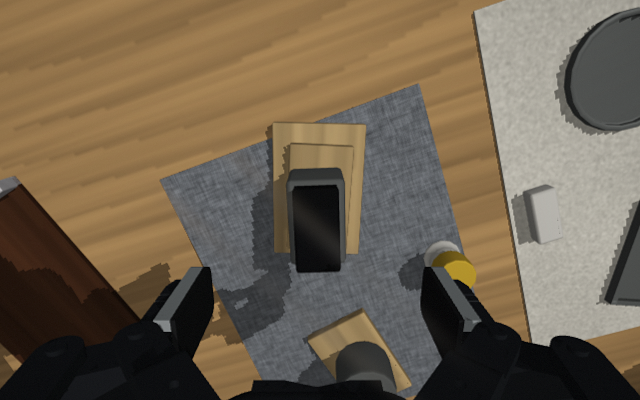

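apply_moves(targets=[{"translation": [-0.04,0,0.4],"twist": 0,"hand": 1},{"translation": [0,0,0.3],"twist": 0,"hand": 1},{"translation": [0,0,0.1],"twist": 0,"hand": 1},{"translation": [0,0,0],"twist": 0,"hand": 0},{"translation": [0,0,0],"twist": 0,"hand": 0},{"translation": [0,0,0],"twist": 0,"hand": 0},{"translation": [0,0,0],"twist": 0,"hand": 0},{"translation": [0,0,0],"twist": 0,"hand": 0}])

```text
time: 7.1
tool_pos: [0.4932, -0.0018, 0.0506]
tool_rot: [0.002, 0.158, 0.987, -0.0]
contact_force: [-1.1, -0.7, 6.6]
gripper_width: 0.389
grasp_force: 60.5
```

apply_moves(targets=[{"translation": [0,0,0],"twist": 0,"hand": 0},{"translation": [0,0,-0.1],"twist": 0,"hand": 0},{"translation": [0,0,-0.3],"twist": 0,"hand": 0},{"translation": [0,0,-0.45],"twist": 0,"hand": 0},{"translation": [0,0,0],"twist": 0,"hand": 0}])

```text
time: 7.6
tool_pos: [0.4954, -0.0019, 0.1405]
tool_rot: [0.006, 0.158, 0.987, 0.0]
contact_force: [1.3, 0.6, -0.6]
gripper_width: 0.386
grasp_force: 59.7
```

```bash
python3 plan.py 608.5,234.8,130,69; python3 - <<'E'
from h import *
grab_frame("wrist")
fit(["wrist"],"small_mid",box(.074,.042,.010,.018),(.482,.003,-.31),grab=False)
fit(["wrist"],"large_mid",box(.094,.062,.002,.010),(.48,.003,-.31),grab=False)
save("wrist","pics/w2.png")
E
```

```text
now [495.4  -1.9 140.5] 71.8 w 0.386 gf 59.71079170703888
608.5,234.8,130,69 twist 0.49 shift [-0.208  2.616  0.105]
small_mid wrist x 478.0 y 4.1 yaw -19.7 iou 0.63
large_mid wrist x 473.1 y 3.9 yaw -21.4 iou 0.73
```

View pics/w2.png

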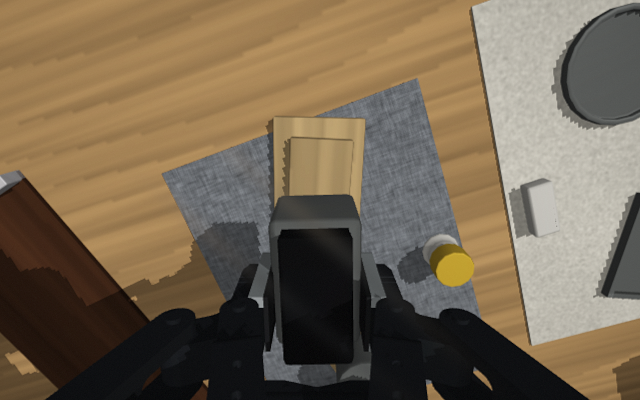

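```bash
cat > ph.py <<'E'
from h import *
s=state();p=s["tool_pos"];print(p,s["contact_force"])
s=state();print(s["tool_pos"])
for o in (.027,.032,.037):
    u=p[2]-o; print(o)
    fit(["wrist","side"],"punch_long_mid",np.vstack([box(.054,.034,u,u+.034),box(.046,.026,u+.034,u+.046)]),(p[0],p[1],-.31))
E
python3 ph.py
```

```text
[ 0.49014776 -0.00120495  0.13190435] [ 0.87632911 -0.59041951 -2.36391845]
[ 0.49014776 -0.00120495  0.13190435]
0.027
punch_long_mid wrist x 481.9 y 1.0 yaw -20.5 iou 0.88
punch_long_mid side x 477.1 y 4.7 yaw -28.7 iou 0.73
punch_long_mid wrist+side x 481.3 y 1.8 yaw -23.6 iou 0.78
0.032
punch_long_mid wrist x 486.4 y 0.2 yaw -18.3 iou 0.95
punch_long_mid side x 483.1 y 0.7 yaw -23.2 iou 0.67
punch_long_mid wrist+side x 486.6 y -0.4 yaw -19.7 iou 0.80
0.037
punch_long_mid wrist x 490.3 y -1.0 yaw -17.4 iou 0.93
punch_long_mid side x 488.6 y -3.8 yaw -17.5 iou 0.73
punch_long_mid wrist+side x 487.5 y -0.8 yaw -18.8 iou 0.80
```

```bash
python3 plan.py 610.8,233.9,130,69 610.8,233.9,35,69
```

```text
now [491.4  -1.4 133.3] 71.8 w 0.387 gf 59.61517810821533
610.8,233.9,130,69 twist 0.49 shift [-0.271  2.625  0.033]
610.8,233.9,35,69 twist -0.0 shift [0.   0.   0.95]
```

apply_moves(targets=[{"translation": [0,0,0],"twist": 0.49,"hand": 0},{"translation": [-0.05,0.45,0],"twist": 0,"hand": 0},{"translation": [-0.05,0.45,0],"twist": 0,"hand": 0},{"translation": [-0.05,0.45,0],"twist": 0,"hand": 0},{"translation": [-0.05,0.45,0],"twist": 0,"hand": 0},{"translation": [-0.05,0.45,0],"twist": 0,"hand": 0},{"translation": [-0.02,0.375,0.03],"twist": 0,"hand": 0},{"translation": [0,0,0],"twist": 0,"hand": 0}])

```text
time: 9.2
tool_pos: [0.6117, 0.2378, 0.1299]
tool_rot: [0.0, 0.18, 0.984, 0.001]
contact_force: [-0.5, -0.4, -2.2]
gripper_width: 0.389
grasp_force: 60.0
```

apply_moves(targets=[{"translation": [0,0,0],"twist": 0,"hand": 0},{"translation": [0,0,0],"twist": 0,"hand": 0},{"translation": [0,0,0],"twist": 0,"hand": 0},{"translation": [0,0,0],"twist": 0,"hand": 0}])

```text
time: 9.6
tool_pos: [0.6106, 0.2329, 0.1305]
tool_rot: [0.0, 0.183, 0.983, -0.0]
contact_force: [-0.5, -0.6, -1.6]
gripper_width: 0.386
grasp_force: 60.0
```

```bash
python3 plan.py 610.8,233.9,35,69;python3 - <<'E'
from h import *
fit(["wrist"],"dock_long_floor",box(.084,.064,0,.009),(.610,.236,-.38))
save("wrist","pics/w3.png")
E
```

```text
now [610.6 232.9 130.5] 68.9 w 0.386 gf 59.977312088012695
610.8,233.9,35,69 twist -0.02 shift [0.001 0.01  0.955]
dock_long_floor wrist x 610.5 y 235.7 yaw -21.3 iou 0.65
```

View pics/w3.png

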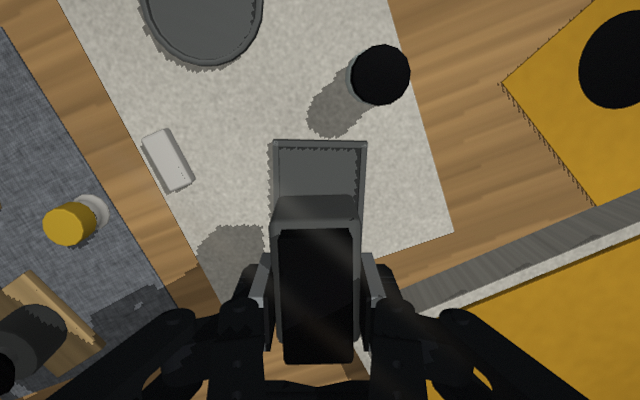

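apply_moves(targets=[{"translation": [0,0.015,0.4],"twist": 0,"hand": 0},{"translation": [0,0,0.35],"twist": 0,"hand": 0},{"translation": [0,0,0.1],"twist": 0,"hand": 0},{"translation": [0,0,0.05],"twist": 0,"hand": 0},{"translation": [0,0,0.03],"twist": 0,"hand": 0},{"translation": [0,0,0],"twist": 0,"hand": 0},{"translation": [0,0,0],"twist": 0,"hand": 0},{"translation": [0,0,0],"twist": 0,"hand": 0}])

```text
time: 10.55
tool_pos: [0.6122, 0.2356, 0.0389]
tool_rot: [0.001, 0.182, 0.983, 0.001]
contact_force: [-0.1, -0.6, -1.7]
gripper_width: 0.389
grasp_force: 60.0
```

apply_moves(targets=[{"translation": [0,0,0.02],"twist": 0,"hand": 0},{"translation": [0,0,0.01],"twist": 0,"hand": 0},{"translation": [0,0,0.01],"twist": 0,"hand": 0},{"translation": [0,0,0],"twist": 0,"hand": 0},{"translation": [0,0,0],"twist": 0,"hand": 0}])

```text
time: 11.05
tool_pos: [0.6123, 0.2357, 0.0376]
tool_rot: [0.001, 0.182, 0.983, 0.0]
contact_force: [-7.4, -2.2, 15.9]
gripper_width: 0.384
grasp_force: 62.1
```

apply_moves(targets=[{"translation": [0,0,-0.02],"twist": 0,"hand": 0},{"translation": [0,0,0],"twist": 0,"hand": 0},{"translation": [0,0,0],"twist": 0,"hand": 0.7},{"translation": [0,0,0],"twist": 0,"hand": 0.7},{"translation": [0,0,0],"twist": 0,"hand": 0.7},{"translation": [0,0,0],"twist": 0,"hand": 0.7},{"translation": [0,0,-0.4],"twist": 0,"hand": 0.7},{"translation": [0,0,-0.45],"twist": 0,"hand": 1}])

```text
time: 11.85
tool_pos: [0.6091, 0.2347, 0.1178]
tool_rot: [-0.003, 0.182, 0.983, -0.001]
contact_force: [0.6, -0.3, 0.4]
gripper_width: 0.848
grasp_force: 0.0
```

apply_moves(targets=[{"translation": [0,0,-0.2],"twist": 0,"hand": 1},{"translation": [0.4,-0.3,0],"twist": 0,"hand": 1},{"translation": [0,-0.45,0],"twist": 0,"hand": 1},{"translation": [0,-0.45,0],"twist": 0,"hand": 1},{"translation": [0,-0.45,0],"twist": 0,"hand": 1},{"translation": [0,-0.45,0],"twist": 0,"hand": 1},{"translation": [0,-0.35,0],"twist": 0,"hand": 1},{"translation": [0,0,0],"twist": 0,"hand": 1}])

```text
time: 12.65
tool_pos: [0.4848, 0.0181, 0.14]
tool_rot: [-0.0, 0.185, 0.983, -0.0]
contact_force: [0.9, 0.7, 0.6]
gripper_width: 1.002
grasp_force: 0.0
```

apply_moves(targets=[{"translation": [0,0,0],"twist": 0,"hand": 1},{"translation": [0,0,0],"twist": 0,"hand": 1},{"translation": [0,0,0],"twist": 0,"hand": 1}])

```text
time: 12.95
tool_pos: [0.4864, 0.0219, 0.1403]
tool_rot: [-0.0, 0.182, 0.983, 0.0]
contact_force: [-0.3, -0.8, 0.3]
gripper_width: 1.001
grasp_force: 0.0
```

```bash
python3 - <<'E'
from h import *
fit(["wrist","scene","side"],"punch_long_mid",np.vstack([box(.054,.034,.005,.039),box(.046,.026,.039,.051)]),(.610,.236,-.38))
fit(["wrist","side"],"small_mid",box(.074,.042,.010,.018),(.48,.003,-.31))
fit(["wrist","side"],"large_mid",box(.094,.062,.002,.010),(.48,.003,-.31),grab=False)
save("wrist","pics/w4.png")
E
python3 plan.py 481,3,130,71.5
```

```text
punch_long_mid wrist x 607.3 y 239.8 yaw -25.7 iou 0.92
punch_long_mid scene x 608.3 y 236.5 yaw -22.3 iou 0.89
punch_long_mid side x 608.2 y 236.2 yaw -22.6 iou 0.91
punch_long_mid wrist+scene+side x 607.7 y 237.0 yaw -22.8 iou 0.88
small_mid wrist x 483.7 y 2.9 yaw -21.0 iou 0.98
small_mid side x 483.3 y 2.7 yaw -16.2 iou 0.93
small_mid wrist+side x 483.2 y 3.0 yaw -16.3 iou 0.92
large_mid wrist x 480.3 y 2.4 yaw -19.9 iou 0.98
large_mid side x 478.5 y 2.8 yaw -17.7 iou 0.90
large_mid wrist+side x 480.1 y 2.6 yaw -17.6 iou 0.92
now [486.   20.9 140.3] 69.0 w 1.001 gf 0.0
481,3,130,71.5 twist -0.44 shift [-0.009 -0.186  0.103]
```

View pics/w4.png

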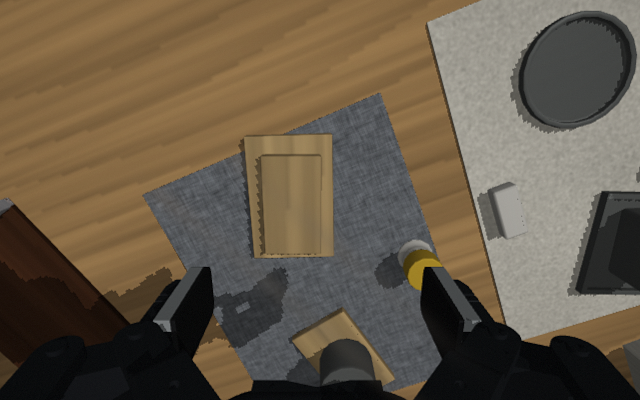

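```bash
python3 plan.py 483.4,2.9,50,70 
```

```text
now [486.   20.9 140.3] 69.0 w 1.001 gf 0.0
483.4,2.9,50,70 twist -0.18 shift [-0.037 -0.178  0.903]
```

apply_moves(targets=[{"translation": [0,0,0],"twist": -0.18,"hand": 0.65},{"translation": [-0.037,-0.178,0.3],"twist": 0,"hand": 0.65},{"translation": [0,0,0.4],"twist": 0,"hand": 0.65},{"translation": [0,0,0.2],"twist": 0,"hand": 0.65},{"translation": [0,0,0],"twist": 0,"hand": 0.65},{"translation": [0,0,0],"twist": 0,"hand": 0.65},{"translation": [0,0,0],"twist": 0,"hand": 0.65}])

```text
time: 14.3
tool_pos: [0.4849, 0.0028, 0.0522]
tool_rot: [0.002, 0.173, 0.985, 0.0]
contact_force: [-0.4, 0.6, 0.6]
gripper_width: 0.65
grasp_force: 0.0
```

apply_moves(targets=[{"translation": [0,0,0.06],"twist": 0,"hand": 0.65},{"translation": [0,0,0.04],"twist": 0,"hand": 0.65},{"translation": [0,0,0.03],"twist": 0,"hand": 0.65},{"translation": [0,0,0],"twist": 0,"hand": 0.65},{"translation": [0,0,0],"twist": 0,"hand": 0.65}])

```text
time: 14.8
tool_pos: [0.4834, 0.003, 0.0372]
tool_rot: [-0.0, 0.173, 0.985, -0.0]
contact_force: [0.4, -1.1, 0.3]
gripper_width: 0.655
grasp_force: 0.0
```

apply_moves(targets=[{"translation": [0,0,0.03],"twist": 0,"hand": 0.65},{"translation": [0,0,0.02],"twist": 0,"hand": 0.65},{"translation": [0,0,0],"twist": 0,"hand": 0.65},{"translation": [0,0,0],"twist": 0,"hand": 0.65}])

```text
time: 15.2
tool_pos: [0.4834, 0.003, 0.0322]
tool_rot: [-0.0, 0.174, 0.985, 0.0]
contact_force: [-0.3, 0.2, -0.1]
gripper_width: 0.646
grasp_force: 0.0
```

apply_moves(targets=[{"translation": [0,0,0.03],"twist": 0,"hand": 0.65},{"translation": [0,0,0],"twist": 0,"hand": 0.65},{"translation": [0,0,0],"twist": 0,"hand": 0.65}])

```text
time: 15.5
tool_pos: [0.4833, 0.003, 0.0291]
tool_rot: [-0.0, 0.174, 0.985, -0.0]
contact_force: [0.9, -0.1, 0.3]
gripper_width: 0.649
grasp_force: 0.0
```

apply_moves(targets=[{"translation": [0,0,0],"twist": 0,"hand": 0},{"translation": [0,0,0],"twist": 0,"hand": 0},{"translation": [0,0,0],"twist": 0,"hand": 0},{"translation": [0,0,0],"twist": 0,"hand": 0},{"translation": [0,0,0],"twist": 0,"hand": 0}])

```text
time: 16.0
tool_pos: [0.4845, 0.0028, 0.0307]
tool_rot: [0.001, 0.174, 0.985, 0.0]
contact_force: [-1.8, -0.8, 4.7]
gripper_width: 0.469
grasp_force: 62.9
```

apply_moves(targets=[{"translation": [0,0,-0.05],"twist": 0,"hand": 0},{"translation": [0,0,-0.2],"twist": 0,"hand": 0},{"translation": [0,0,-0.4],"twist": 0,"hand": 0},{"translation": [0,0,-0.35],"twist": 0,"hand": 0},{"translation": [0,0,0],"twist": 0,"hand": 0},{"translation": [0,0,0],"twist": 0,"hand": 0},{"translation": [0,0,0],"twist": 0,"hand": 0}])

```text
time: 16.7
tool_pos: [0.4824, 0.0031, 0.1279]
tool_rot: [-0.001, 0.174, 0.985, -0.0]
contact_force: [-0.6, -0.7, -0.3]
gripper_width: 0.469
grasp_force: 60.5
```

```bash
python3 - <<'E'
from h import *
save("wrist","pics/w5.png")
print(state()["tool_pos"],state()["contact_force"])
E
python3 plan.py 463.7,-240.6,130,-77.6  463.7,-240.6,130,102.4
```

```text
[0.48216248 0.00315552 0.12749248] [-0.27077774 -0.08132511 -0.69512336]
now [482.2   3.2 127.5] 70.0 w 0.469 gf 60.51491975784302
463.7,-240.6,130,-77.6 twist 25.76 shift [-0.704  2.341 -0.025]
463.7,-240.6,130,102.4 twist 31.42 shift [-0.  0. -0.]
```

View pics/w5.png

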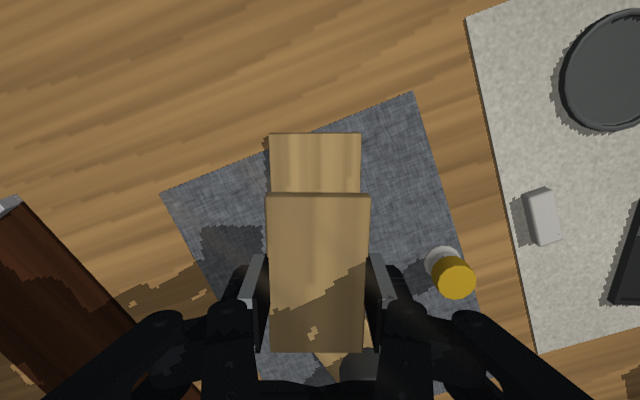

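```bash
python3 plan.py 463.4,-240.6,110,102.4  463.4,-240.6,30,102.4
```

```text
now [482.2   3.2 127.5] 70.0 w 0.469 gf 60.51491975784302
463.4,-240.6,110,102.4 twist -5.65 shift [ 0.707 -2.34   0.175]
463.4,-240.6,30,102.4 twist -0.0 shift [-0.   0.   0.8]
```

apply_moves(targets=[{"translation": [0,0,0],"twist": -1,"hand": 0},{"translation": [0,0,0],"twist": -1,"hand": 0},{"translation": [0,0,0],"twist": -1,"hand": 0},{"translation": [0,0,0],"twist": -1,"hand": 0},{"translation": [0,0,0],"twist": -1,"hand": 0},{"translation": [0,0,0],"twist": -0.65,"hand": 0},{"translation": [0.1,-0.4,0],"twist": 0,"hand": 0},{"translation": [0.1,-0.4,0],"twist": 0,"hand": 0}])

```text
time: 17.55
tool_pos: [0.48, -0.0793, 0.1275]
tool_rot: [-0.001, -0.109, 0.994, 0.001]
contact_force: [0.2, 0.1, 0.2]
gripper_width: 0.466
grasp_force: 60.6
```

apply_moves(targets=[{"translation": [0.1,-0.4,0],"twist": 0,"hand": 0},{"translation": [0.1,-0.4,0],"twist": 0,"hand": 0},{"translation": [0.15,-0.4,0],"twist": 0,"hand": 0},{"translation": [0.157,-0.34,0.175],"twist": 0,"hand": 0},{"translation": [0,0,0],"twist": 0,"hand": 0},{"translation": [0,0,0],"twist": 0,"hand": 0},{"translation": [0,0,0],"twist": 0,"hand": 0},{"translation": [0,0,0],"twist": 0,"hand": 0}])

```text
time: 18.35
tool_pos: [0.4648, -0.2397, 0.1117]
tool_rot: [-0.0, -0.109, 0.994, 0.0]
contact_force: [-0.0, -0.1, -1.4]
gripper_width: 0.468
grasp_force: 60.6
```

```bash
python3 plan.py 463.4,-240.6,30,102.4; python3 - <<'E'
from h import *
save("wrist","pics/w6.png")
E
```

```text
now [ 464.8 -239.7  111.7] 102.5 w 0.468 gf 60.639145374298096
463.4,-240.6,30,102.4 twist 0.01 shift [ 0.016 -0.006  0.817]
```

View pics/w6.png

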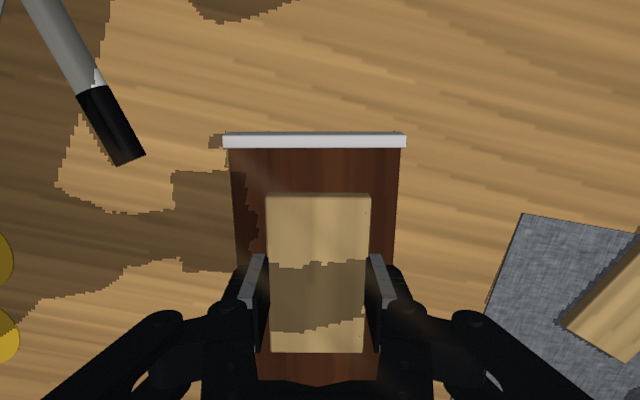

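```bash
python3 - <<'E'
from h import *
a=np.radians(12.4);L=np.array([.4229,-.2496])
def tr(P): d=P[:,:2]-L; return (np.c_[d@[np.cos(a),np.sin(a)],d@[-np.sin(a),np.cos(a)]]*1e3).round(1)
grab_frame("wrist"); z=state()["tool_pos"][2]
print(tr(ray("wrist",[[225,148],[405,147]],.005)),tr(ray("wrist",[[225,148],[405,147],[223,135],[405,134]],.018)))
print(tr(ray("wrist",[[265,194],[371,194],[258,352],[364,352]],z-.0115)))
E
```

```text
[[  3.  -57.2]
 [  2.2  57.2]] [[  0.8 -53.9]
 [  0.   54. ]
 [ -6.9 -54.5]
 [ -7.7  53.4]]
[[  4.5 -18.8]
 [  4.5  22. ]
 [ 78.4 -25. ]
 [ 78.3  22.4]]
```

apply_moves(targets=[{"translation": [0,0,0.4],"twist": 0,"hand": 0},{"translation": [0,0,0.3],"twist": 0,"hand": 0},{"translation": [0,0,0.1],"twist": 0,"hand": 0},{"translation": [0,0,0.03],"twist": 0,"hand": 0},{"translation": [0,0,0],"twist": 0,"hand": 0},{"translation": [0,0,0],"twist": 0,"hand": 0},{"translation": [0,0,0],"twist": 0,"hand": 0}])

```text
time: 19.15
tool_pos: [0.4657, -0.2415, 0.0305]
tool_rot: [0.001, -0.108, 0.994, -0.001]
contact_force: [0.1, -0.1, -0.5]
gripper_width: 0.471
grasp_force: 60.6
```

apply_moves(targets=[{"translation": [0,0,0.02],"twist": 0,"hand": 0},{"translation": [0,0,0],"twist": 0,"hand": 0},{"translation": [0,0,0],"twist": 0,"hand": 0}])

```text
time: 19.45
tool_pos: [0.4646, -0.2408, 0.0269]
tool_rot: [0.0, -0.108, 0.994, -0.0]
contact_force: [-0.3, 0.2, -0.3]
gripper_width: 0.468
grasp_force: 60.6
```

apply_moves(targets=[{"translation": [0,0,0.02],"twist": 0,"hand": 0},{"translation": [0,0,0],"twist": 0,"hand": 0},{"translation": [0,0,0],"twist": 0,"hand": 0}])

```text
time: 19.75
tool_pos: [0.4649, -0.241, 0.0257]
tool_rot: [-0.0, -0.108, 0.994, -0.0]
contact_force: [-1.3, 0.8, 5.7]
gripper_width: 0.471
grasp_force: 63.1
```

apply_moves(targets=[{"translation": [0,0,0],"twist": 0,"hand": 0.65},{"translation": [0,0,0],"twist": 0,"hand": 0.65},{"translation": [0,0,0],"twist": 0,"hand": 0.65},{"translation": [0,0,0],"twist": 0,"hand": 0.65},{"translation": [0,0,-0.2],"twist": 0,"hand": 0.65},{"translation": [0,0,-0.4],"twist": 0,"hand": 0.65},{"translation": [0,0,-0.4],"twist": 0,"hand": 1},{"translation": [0,0,0],"twist": 0,"hand": 1}])

```text
time: 20.55
tool_pos: [0.4681, -0.2432, 0.1316]
tool_rot: [0.005, -0.108, 0.994, -0.004]
contact_force: [0.6, -0.5, -0.1]
gripper_width: 0.96
grasp_force: 0.0
```

apply_moves(targets=[{"translation": [0,0,0],"twist": 0,"hand": 1},{"translation": [0,0,0],"twist": 0,"hand": 1},{"translation": [0,0,0],"twist": 0,"hand": 1}])

```text
time: 20.85
tool_pos: [0.4635, -0.24, 0.1228]
tool_rot: [-0.001, -0.108, 0.994, 0.001]
contact_force: [-0.6, 0.6, 0.6]
gripper_width: 0.997
grasp_force: 0.0
```

```bash
python3 - <<'E'
from h import *
v=fit(["wrist","scene","side"],"small_mid",box(.074,.042,.005,.013),(.463,-.2408,.216))
a=np.radians(12.4);d=v[:2]-np.array([422.9,-249.6]);print("tray",d@[np.cos(a),np.sin(a)],d@[-np.sin(a),np.cos(a)])
E
python3 plan.py 628,-8,130,102.4
```

```text
small_mid wrist x 465.5 y -240.1 yaw 12.0 iou 0.99
small_mid scene x 462.2 y -241.4 yaw 12.6 iou 0.93
small_mid side x 464.6 y -241.0 yaw 13.4 iou 0.97
small_mid wrist+scene+side x 464.5 y -240.9 yaw 13.2 iou 0.94
tray 42.52046776227055 -0.4283751460998353
now [ 464.3 -240.6  124.3] 102.4 w 0.999 gf 0.0
628,-8,130,102.4 twist -0.0 shift [-2.098  1.92  -0.057]
```

apply_moves(targets=[{"translation": [-0.35,0.32,-0.05],"twist": 0,"hand": 1},{"translation": [-0.35,0.32,0],"twist": 0,"hand": 1},{"translation": [-0.35,0.32,0],"twist": 0,"hand": 1},{"translation": [-0.35,0.32,0],"twist": 0,"hand": 1},{"translation": [-0.35,0.32,0],"twist": 0,"hand": 1},{"translation": [-0.348,0.32,0],"twist": 0,"hand": 1},{"translation": [0,0,0],"twist": 0,"hand": 1},{"translation": [0,0,0],"twist": 0,"hand": 1}])

```text
time: 21.95
tool_pos: [0.6285, -0.0073, 0.1294]
tool_rot: [-0.0, -0.109, 0.994, -0.0]
contact_force: [-0.0, -0.7, 0.0]
gripper_width: 1.0
grasp_force: 0.0
```

apply_moves(targets=[{"translation": [0,0,0],"twist": 0,"hand": 1},{"translation": [0,0,0],"twist": 0,"hand": 1}])

```text
time: 22.15
tool_pos: [0.6277, -0.0093, 0.1296]
tool_rot: [-0.0, -0.107, 0.994, -0.0]
contact_force: [0.1, -0.5, 0.5]
gripper_width: 1.001
grasp_force: 0.0
```

```bash
python3 - <<'E'
from h import *
fit(["wrist"],"punch_round_mid",np.vstack([cyl(.044,.010,.044),cyl(.038,.044,.06)]),(.628,-.008,0),False)
E
python3 plan.py 628,-8.5,38,102.4
```

```text
punch_round_mid wrist x 628.0 y -8.0 yaw -0.0 iou 0.94
now [627.8  -9.3 129.8] 102.3 w 1.0 gf 0.0
628,-8.5,38,102.4 twist -0.02 shift [-0.003  0.007  0.918]
```

apply_moves(targets=[{"translation": [0,0.01,0.4],"twist": 0,"hand": 1},{"translation": [0,0,0.4],"twist": 0,"hand": 1},{"translation": [0,0,0.12],"twist": 0,"hand": 1},{"translation": [0,0,0],"twist": 0,"hand": 1},{"translation": [0,0,0],"twist": 0,"hand": 0},{"translation": [0,0,0],"twist": 0,"hand": 0},{"translation": [0,0,0],"twist": 0,"hand": 0},{"translation": [0,0,0],"twist": 0,"hand": 0}])

```text
time: 23.05
tool_pos: [0.6301, -0.0075, 0.0406]
tool_rot: [0.002, -0.108, 0.994, -0.001]
contact_force: [0.5, -0.3, 4.8]
gripper_width: 0.495
grasp_force: 61.8
```

apply_moves(targets=[{"translation": [0,0,0],"twist": 0,"hand": 0},{"translation": [0,0,0],"twist": 0,"hand": 0},{"translation": [0,0,0],"twist": 0,"hand": 0}])

```text
time: 23.35
tool_pos: [0.6301, -0.0075, 0.0406]
tool_rot: [0.002, -0.108, 0.994, -0.001]
contact_force: [-1.0, -0.8, 6.5]
gripper_width: 0.496
grasp_force: 61.8
```

apply_moves(targets=[{"translation": [0,0,-0.1],"twist": 0,"hand": 0},{"translation": [0,0,-0.4],"twist": 0,"hand": 0},{"translation": [0,0,-0.4],"twist": 0,"hand": 0},{"translation": [0,0,0],"twist": 0,"hand": 0},{"translation": [0,0,0],"twist": 0,"hand": 0},{"translation": [0,0,0],"twist": 0,"hand": 0}])

```text
time: 23.95
tool_pos: [0.6268, -0.007, 0.1261]
tool_rot: [-0.002, -0.108, 0.994, 0.0]
contact_force: [-0.7, 0.2, -1.6]
gripper_width: 0.493
grasp_force: 61.3
```

```bash
python3 - <<'E'
from h import *
fit(["wrist","side"],"medium_mid",box(.084,.052,.002,.010),(.630,-.009,.24))
E
python3 plan.py 467,213,130,102.4
```

```text
medium_mid wrist x 630.3 y -8.8 yaw 13.6 iou 0.72
medium_mid side x 630.5 y -11.4 yaw 15.8 iou 0.93
medium_mid wrist+side x 630.1 y -9.7 yaw 14.2 iou 0.82
now [626.9  -7.1 125.8] 102.4 w 0.494 gf 61.26871347427368
467,213,130,102.4 twist -0.0 shift [ 1.09   2.493 -0.042]
```

apply_moves(targets=[{"translation": [0.18,0.41,-0.04],"twist": 0,"hand": 0},{"translation": [0.18,0.41,0],"twist": 0,"hand": 0},{"translation": [0.18,0.42,0],"twist": 0,"hand": 0},{"translation": [0.18,0.42,0],"twist": 0,"hand": 0},{"translation": [0.18,0.42,0],"twist": 0,"hand": 0},{"translation": [0.19,0.41,0],"twist": 0,"hand": 0},{"translation": [0,0,0],"twist": 0,"hand": 0},{"translation": [0,0,0],"twist": 0,"hand": 0}])

```text
time: 24.95
tool_pos: [0.4674, 0.2131, 0.1312]
tool_rot: [-0.0, -0.109, 0.994, -0.0]
contact_force: [-1.0, 0.4, -1.3]
gripper_width: 0.496
grasp_force: 61.6
```

apply_moves(targets=[{"translation": [0,0,0],"twist": 0,"hand": 0},{"translation": [0,0,0],"twist": 0,"hand": 0},{"translation": [0,0,0],"twist": 0,"hand": 0}])

```text
time: 25.25
tool_pos: [0.4689, 0.2117, 0.1318]
tool_rot: [-0.0, -0.107, 0.994, -0.0]
contact_force: [0.0, 0.9, -1.1]
gripper_width: 0.499
grasp_force: 61.6
```

```bash
python3 - <<'E'
from h import *
u=state()["tool_pos"][2]-.0306
fit(["wrist","side"],"punch_round_mid",np.vstack([cyl(.044,u,u+.034),cyl(.038,u+.034,u+.05)]),(.467,.213,0),False)
fit(["side"],"dock_round_floor",cyl(.074,0,.009),(.468,.212,0),False)
E
python3 plan.py 467.5,213,38,102.4
```

```text
punch_round_mid wrist x 467.2 y 212.1 yaw 0.8 iou 0.95
punch_round_mid side x 467.4 y 209.7 yaw 2.8 iou 0.51
punch_round_mid wrist+side x 467.2 y 211.8 yaw 1.4 iou 0.73
dock_round_floor side x 468.8 y 212.8 yaw 0.2 iou 0.91
now [468.3 212.4 131.8] 102.4 w 0.493 gf 61.63296461105347
467.5,213,38,102.4 twist -0.01 shift [0.007 0.008 0.938]
```

Well centred; lower to contact.

apply_moves(targets=[{"translation": [0,0.008,0.4],"twist": 0,"hand": 0},{"translation": [0,0,0.4],"twist": 0,"hand": 0},{"translation": [0,0,0.1],"twist": 0,"hand": 0},{"translation": [0,0,0.04],"twist": 0,"hand": 0},{"translation": [0,0,0],"twist": 0,"hand": 0},{"translation": [0,0,0],"twist": 0,"hand": 0},{"translation": [0,0,0],"twist": 0,"hand": 0}])

```text
time: 26.25
tool_pos: [0.4696, 0.2138, 0.0399]
tool_rot: [0.002, -0.108, 0.994, 0.0]
contact_force: [-0.8, 0.8, -1.3]
gripper_width: 0.496
grasp_force: 61.7
```

apply_moves(targets=[{"translation": [0,0,0.015],"twist": 0,"hand": 0},{"translation": [0,0,0],"twist": 0,"hand": 0},{"translation": [0,0,0],"twist": 0,"hand": 0}])

```text
time: 26.55
tool_pos: [0.4681, 0.2134, 0.0365]
tool_rot: [0.0, -0.108, 0.994, 0.0]
contact_force: [0.4, -0.1, -1.4]
gripper_width: 0.495
grasp_force: 61.7
```

apply_moves(targets=[{"translation": [0,0,0.01],"twist": 0,"hand": 0},{"translation": [0,0,0],"twist": 0,"hand": 0},{"translation": [0,0,0],"twist": 0,"hand": 0.75},{"translation": [0,0,0],"twist": 0,"hand": 0.75},{"translation": [0,0,0],"twist": 0,"hand": 0.75},{"translation": [0,0,0],"twist": 0,"hand": 0.75},{"translation": [0,0,-0.4],"twist": 0,"hand": 0.75},{"translation": [0,0,-0.45],"twist": 0,"hand": 0.75}])

```text
time: 27.35
tool_pos: [0.4661, 0.2128, 0.1188]
tool_rot: [-0.003, -0.108, 0.994, -0.0]
contact_force: [2.0, 0.9, -0.4]
gripper_width: 0.748
grasp_force: 0.0
```

apply_moves(targets=[{"translation": [-0.18,-0.41,0],"twist": -0.25,"hand": 0.75},{"translation": [-0.18,-0.41,0],"twist": 0,"hand": 0.75},{"translation": [-0.18,-0.42,0],"twist": 0,"hand": 0.75},{"translation": [-0.18,-0.42,0],"twist": 0,"hand": 0.75},{"translation": [-0.18,-0.42,0],"twist": 0,"hand": 0.75},{"translation": [-0.19,-0.41,0],"twist": 0,"hand": 0.75},{"translation": [0,0,0],"twist": 0,"hand": 0.75},{"translation": [0,0,0],"twist": 0,"hand": 0.75}])

```text
time: 28.15
tool_pos: [0.6326, -0.0038, 0.1199]
tool_rot: [-0.0, -0.119, 0.993, 0.0]
contact_force: [0.0, 0.2, -0.7]
gripper_width: 0.751
grasp_force: 0.0
```

apply_moves(targets=[{"translation": [0,0,0],"twist": 0,"hand": 0.75},{"translation": [0,0,0],"twist": 0,"hand": 0.75}])

```text
time: 28.35
tool_pos: [0.6317, -0.0018, 0.1201]
tool_rot: [-0.0, -0.121, 0.993, 0.0]
contact_force: [0.4, -0.1, 0.3]
gripper_width: 0.754
grasp_force: 0.0
```

```bash
python3 - <<'E'
from h import *
fit(["side","scene"],"punch_round_mid",np.vstack([cyl(.044,.005,.039),cyl(.038,.039,.055)]),(.467,.213,0),False)
fit(["wrist","side"],"medium_mid",box(.084,.052,.002,.010),(.630,-.009,.24))
save("wrist","pics/w7.png")
E
python3 plan.py 630.2,-9.3,35,104
```

```text
punch_round_mid side x 468.1 y 211.5 yaw 2.2 iou 0.95
punch_round_mid scene x 462.7 y 214.9 yaw -3.2 iou 0.88
punch_round_mid side+scene x 468.3 y 211.8 yaw 1.7 iou 0.91
medium_mid wrist x 630.2 y -9.5 yaw 13.4 iou 0.98
medium_mid side x 630.7 y -11.2 yaw 15.4 iou 0.92
medium_mid wrist+side x 630.1 y -9.5 yaw 14.2 iou 0.94
now [632.4  -2.9 120.4] 103.8 w 0.749 gf 0.0
630.2,-9.3,35,104 twist -0.03 shift [ 0.037 -0.057  0.854]
```

View pics/w7.png

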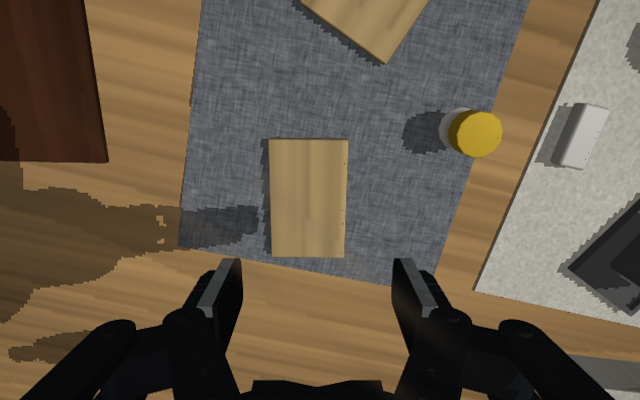

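apply_moves(targets=[{"translation": [0.037,-0.06,0.4],"twist": 0,"hand": 0.75},{"translation": [0,0,0.4],"twist": 0,"hand": 0.75},{"translation": [0,0,0.14],"twist": 0,"hand": 0.75},{"translation": [0,0,0.03],"twist": 0,"hand": 0.75},{"translation": [0,0,0],"twist": 0,"hand": 0.75},{"translation": [0,0,0],"twist": 0,"hand": 0.75},{"translation": [0,0,0],"twist": 0,"hand": 0.75}])

```text
time: 29.5
tool_pos: [0.6321, -0.0099, 0.0257]
tool_rot: [0.002, -0.12, 0.993, -0.0]
contact_force: [0.6, -0.8, -0.2]
gripper_width: 0.75
grasp_force: 0.0
```

apply_moves(targets=[{"translation": [0,0,0.02],"twist": 0,"hand": 0.75},{"translation": [0,0,0],"twist": 0,"hand": 0.75},{"translation": [0,0,0],"twist": 0,"hand": 0.75},{"translation": [0,0,0],"twist": 0,"hand": 0},{"translation": [0,0,0],"twist": 0,"hand": 0},{"translation": [0,0,0],"twist": 0,"hand": 0},{"translation": [0,0,0],"twist": 0,"hand": 0}])

```text
time: 30.2
tool_pos: [0.6308, -0.0099, 0.0219]
tool_rot: [0.001, -0.12, 0.993, -0.0]
contact_force: [-0.4, 0.1, 3.2]
gripper_width: 0.584
grasp_force: 62.4
```

apply_moves(targets=[{"translation": [0,0,-0.1],"twist": 0,"hand": 0},{"translation": [0,0,-0.4],"twist": 0,"hand": 0},{"translation": [0,0,-0.4],"twist": 0,"hand": 0},{"translation": [0,0,0],"twist": 0,"hand": 0},{"translation": [0,0,0],"twist": 0,"hand": 0},{"translation": [0,0,0],"twist": 0,"hand": 0}])

```text
time: 30.8
tool_pos: [0.6292, -0.0096, 0.1099]
tool_rot: [-0.001, -0.12, 0.993, 0.0]
contact_force: [0.6, 0.2, -1.0]
gripper_width: 0.585
grasp_force: 62.3
```

```bash
python3 plan.py 517.2,-228.9,110,102.4
```

```text
now [629.2  -9.6 109.9] 103.8 w 0.585 gf 62.316123247146606
517.2,-228.9,110,102.4 twist 0.25 shift [ 1.565e+00 -1.901e+00 -1.000e-03]
```

apply_moves(targets=[{"translation": [0,0,0],"twist": 0.25,"hand": 0},{"translation": [0.26,-0.32,0],"twist": 0,"hand": 0},{"translation": [0.26,-0.32,0],"twist": 0,"hand": 0},{"translation": [0.26,-0.32,0],"twist": 0,"hand": 0},{"translation": [0.26,-0.32,0],"twist": 0,"hand": 0},{"translation": [0.26,-0.32,0],"twist": 0,"hand": 0},{"translation": [0.265,-0.3,0],"twist": 0,"hand": 0},{"translation": [0,0,0],"twist": 0,"hand": 0}])

```text
time: 31.6
tool_pos: [0.5156, -0.2319, 0.1098]
tool_rot: [-0.001, -0.105, 0.994, 0.0]
contact_force: [-0.3, 0.5, -0.7]
gripper_width: 0.589
grasp_force: 62.3
```

apply_moves(targets=[{"translation": [0,0,0],"twist": 0,"hand": 0},{"translation": [0,0,0],"twist": 0,"hand": 0},{"translation": [0,0,0],"twist": 0,"hand": 0}])

```text
time: 31.9
tool_pos: [0.5185, -0.2277, 0.1108]
tool_rot: [-0.0, -0.109, 0.994, 0.0]
contact_force: [-0.0, -0.3, -0.3]
gripper_width: 0.587
grasp_force: 62.3
```

```bash
cat >> h.py <<'E'
def tray(v):
    a=np.radians(12.4);d=np.array(v[:2])-np.array([422.9,-249.6]);print("tray",(d@[np.cos(a),np.sin(a)]).round(1),(d@[-np.sin(a),np.cos(a)]).round(1))
E
python3 - <<'E'
from h import *
p=state()["tool_pos"];u=p[2]-.0199
tray(p*1e3)
v=fit(["wrist","side","scene"],"medium_mid",box(.084,.052,u,u+.008),(.517,-.229,.216)); tray(v)
v=fit(["wrist"],"small_mid",box(.074,.042,.005,.013),(.463,-.2408,.216)); tray(v)
save("wrist","pics/w8.png")
E
python3 plan.py 517.2,-228.9,36,102.4
```

```text
tray 98.1 0.8
medium_mid wrist x 519.0 y -227.2 yaw 12.1 iou 0.99
medium_mid side x 510.7 y -230.9 yaw 11.8 iou 0.43
medium_mid scene x 515.7 y -229.1 yaw 12.8 iou 0.93
medium_mid wrist+side+scene x 518.8 y -227.5 yaw 12.5 iou 0.77
tray 98.4 1.0
small_mid wrist x 463.9 y -240.7 yaw 12.6 iou 0.95
tray 41.9 -0.1
now [ 518.3 -228.8  111.3] 102.4 w 0.582 gf 62.34177589416504
517.2,-228.9,36,102.4 twist 0.0 shift [0.011 0.001 0.753]
```

View pics/w8.png

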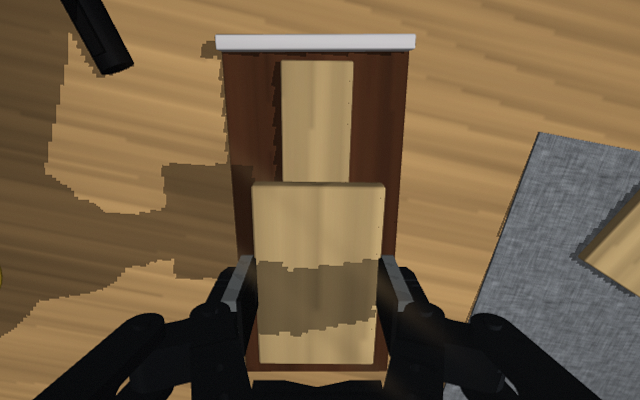

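apply_moves(targets=[{"translation": [0.02,0,0.4],"twist": 0,"hand": 0},{"translation": [0,0,0.3],"twist": 0,"hand": 0},{"translation": [0,0,0.03],"twist": 0,"hand": 0},{"translation": [0,0,0],"twist": 0,"hand": 0},{"translation": [0,0,0],"twist": 0,"hand": 0},{"translation": [0,0,0],"twist": 0,"hand": 0},{"translation": [0,0,0],"twist": 0,"hand": 0}])

```text
time: 33.05
tool_pos: [0.5173, -0.23, 0.0401]
tool_rot: [0.001, -0.108, 0.994, -0.001]
contact_force: [-0.0, 0.1, -0.2]
gripper_width: 0.586
grasp_force: 62.3
```

apply_moves(targets=[{"translation": [0,0,0.015],"twist": 0,"hand": 0},{"translation": [0,0,0],"twist": 0,"hand": 0},{"translation": [0,0,0],"twist": 0,"hand": 0}])

```text
time: 33.35
tool_pos: [0.5162, -0.2293, 0.0369]
tool_rot: [-0.0, -0.108, 0.994, 0.0]
contact_force: [0.7, -0.3, 0.9]
gripper_width: 0.585
grasp_force: 62.3
```

apply_moves(targets=[{"translation": [0,0,0.015],"twist": 0,"hand": 0},{"translation": [0,0,0],"twist": 0,"hand": 0},{"translation": [0,0,0],"twist": 0,"hand": 0}])

```text
time: 33.65
tool_pos: [0.5161, -0.2293, 0.0351]
tool_rot: [-0.0, -0.108, 0.994, 0.0]
contact_force: [-0.0, -0.8, -0.4]
gripper_width: 0.583
grasp_force: 62.3
```

apply_moves(targets=[{"translation": [0,0,0.01],"twist": 0,"hand": 0},{"translation": [0,0,0],"twist": 0,"hand": 0},{"translation": [0,0,0],"twist": 0,"hand": 0.8},{"translation": [0,0,0],"twist": 0,"hand": 0.8},{"translation": [0,0,0],"twist": 0,"hand": 0.8},{"translation": [0,0,0],"twist": 0,"hand": 0.8},{"translation": [0,0,-0.3],"twist": 0,"hand": 0.8},{"translation": [0,0,-0.45],"twist": 0,"hand": 0.8}])

```text
time: 34.45
tool_pos: [0.5138, -0.2279, 0.1065]
tool_rot: [-0.003, -0.108, 0.994, 0.002]
contact_force: [1.4, -0.5, 0.3]
gripper_width: 0.801
grasp_force: 0.0
```

apply_moves(targets=[{"translation": [0,0,-0.1],"twist": 0,"hand": 0.85},{"translation": [0,0,0],"twist": 0,"hand": 0.85},{"translation": [0,0,0],"twist": 0,"hand": 0.85},{"translation": [0,0,0],"twist": 0,"hand": 0.85}])

```text
time: 34.85
tool_pos: [0.515, -0.2286, 0.117]
tool_rot: [-0.001, -0.108, 0.994, 0.001]
contact_force: [0.7, 0.2, -0.8]
gripper_width: 0.849
grasp_force: 0.0
```

```bash
cat >> h.py <<'E'
def lean(L,W,n,f):
    """board leaning along x: near underside height n, far f (world z)"""
    B=box(L,W,0,.008); B[:,2]+=n+(f-n)*(B[:,0]/L+.5); return B
E
python3 - <<'E'
from h import *
A=["wrist","side","scene"]
v=fit(A,"medium_mid",lean(.084,.052,.0164,.005),(.517,-.229,.216)); tray(v)
v=fit(A,"small_mid",box(.074,.042,.005,.013),(.463,-.2408,.216)); tray(v)
save("wrist","pics/w9.png")
E
python3 plan.py 480,2.8,120,71.5
```

```text
medium_mid wrist x 517.1 y -228.5 yaw 12.4 iou 0.98
medium_mid side x 516.5 y -228.9 yaw 12.3 iou 0.90
medium_mid scene x 516.6 y -229.0 yaw 12.7 iou 0.92
medium_mid wrist+side+scene x 517.3 y -228.5 yaw 12.4 iou 0.93
tray 96.7 0.4
small_mid wrist x 465.0 y -240.4 yaw 13.0 iou 0.69
small_mid side x 459.8 y -242.2 yaw 12.1 iou 0.65
small_mid scene x 454.7 y -242.1 yaw 9.5 iou 0.44
small_mid wrist+side+scene x 461.2 y -241.3 yaw 11.9 iou 0.59
tray 39.2 -0.2
now [ 516.3 -229.4  119.4] 102.4 w 0.85 gf 0.0
480,2.8,120,71.5 twist 5.39 shift [ 1.081  2.087 -0.006]
```

View pics/w9.png

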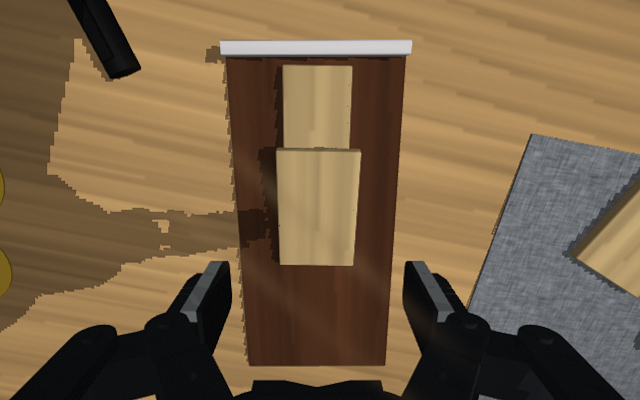

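apply_moves(targets=[{"translation": [0,0,0],"twist": 1,"hand": 1},{"translation": [0,0,0],"twist": 1,"hand": 1},{"translation": [0,0,0],"twist": 1,"hand": 1},{"translation": [0,0,0],"twist": 1,"hand": 1},{"translation": [0,0,0],"twist": 1,"hand": 1},{"translation": [0.1,0.4,0],"twist": 0.48,"hand": 1},{"translation": [0.2,0.4,0],"twist": 0,"hand": 1},{"translation": [0.2,0.4,0],"twist": 0,"hand": 1}])

```text
time: 36.3
tool_pos: [0.506, -0.0984, 0.1195]
tool_rot: [0.0, 0.166, 0.986, 0.0]
contact_force: [0.4, 1.0, 1.0]
gripper_width: 0.996
grasp_force: 0.0
```

apply_moves(targets=[{"translation": [0.2,0.4,0],"twist": 0,"hand": 1},{"translation": [0.2,0.4,0],"twist": 0,"hand": 1},{"translation": [0.18,0.09,0],"twist": 0,"hand": 1},{"translation": [0,0,0],"twist": 0,"hand": 1},{"translation": [0,0,0],"twist": 0,"hand": 1},{"translation": [0,0,0],"twist": 0,"hand": 1},{"translation": [0,0,0],"twist": 0,"hand": 1}])

```text
time: 37.0
tool_pos: [0.4808, 0.0026, 0.1195]
tool_rot: [0.0, 0.166, 0.986, -0.0]
contact_force: [0.4, -0.0, -0.2]
gripper_width: 1.003
grasp_force: 0.0
```

```bash
python3 - <<'E'
from h import *
fit(["wrist","side","scene"],"large_mid",box(.094,.062,.002,.010),(.48,.003,-.31))
E
python3 plan.py 480,2.8,25,71
```

```text
large_mid wrist x 480.1 y 3.2 yaw -19.5 iou 0.99
large_mid side x 480.2 y 1.9 yaw -17.1 iou 0.95
large_mid scene x 478.1 y 2.2 yaw -17.9 iou 0.97
large_mid wrist+side+scene x 479.6 y 2.1 yaw -17.3 iou 0.94
now [480.3   3.3 119.2] 71.0 w 1.002 gf 0.0
480,2.8,25,71 twist -0.01 shift [ 0.002 -0.005  0.942]
```

apply_moves(targets=[{"translation": [0,0,0.4],"twist": 0,"hand": 1},{"translation": [0,0,0.4],"twist": 0,"hand": 1},{"translation": [0,0,0.14],"twist": 0,"hand": 1},{"translation": [0,0,0.03],"twist": 0,"hand": 1},{"translation": [0,0,0],"twist": 0,"hand": 1},{"translation": [0,0,0],"twist": 0,"hand": 1},{"translation": [0,0,0],"twist": 0,"hand": 1},{"translation": [0,0,0],"twist": 0,"hand": 1}])

```text
time: 38.1
tool_pos: [0.4813, 0.0034, 0.0237]
tool_rot: [0.001, 0.165, 0.986, 0.0]
contact_force: [-0.7, -0.8, 0.3]
gripper_width: 1.004
grasp_force: 0.0
```

apply_moves(targets=[{"translation": [0,0,0.01],"twist": 0,"hand": 0},{"translation": [0,0,0],"twist": 0,"hand": 0},{"translation": [0,0,0],"twist": 0,"hand": 0},{"translation": [0,0,0],"twist": 0,"hand": 0},{"translation": [0,0,0],"twist": 0,"hand": 0}])

```text
time: 38.6
tool_pos: [0.4811, 0.0034, 0.0223]
tool_rot: [0.001, 0.165, 0.986, 0.0]
contact_force: [-0.7, 0.2, 5.6]
gripper_width: 0.701
grasp_force: 64.9
```

apply_moves(targets=[{"translation": [0,0,-0.1],"twist": 0,"hand": 0},{"translation": [0,0,-0.4],"twist": 0,"hand": 0},{"translation": [0,0,-0.4],"twist": 0,"hand": 0},{"translation": [0,0,0],"twist": 0,"hand": 0},{"translation": [0,0,0],"twist": 0,"hand": 0},{"translation": [0,0,0],"twist": 0,"hand": 0}])

```text
time: 39.2
tool_pos: [0.4791, 0.0037, 0.11]
tool_rot: [-0.001, 0.165, 0.986, -0.0]
contact_force: [-0.9, 0.1, -0.8]
gripper_width: 0.699
grasp_force: 64.8
```

```bash
python3 plan.py 579.2,-215.2,110,102.4
```

```text
now [479.1   3.7 110. ] 71.0 w 0.699 gf 64.84982013702393
579.2,-215.2,110,102.4 twist -5.48 shift [-0.507 -2.353 -0.   ]
```

apply_moves(targets=[{"translation": [0,0,0],"twist": -1,"hand": 0},{"translation": [0,0,0],"twist": -1,"hand": 0},{"translation": [0,0,0],"twist": -1,"hand": 0},{"translation": [0,0,0],"twist": -1,"hand": 0},{"translation": [0,0,0],"twist": -1,"hand": 0},{"translation": [0,0,0],"twist": -0.48,"hand": 0},{"translation": [-0.08,-0.4,0],"twist": 0,"hand": 0},{"translation": [-0.08,-0.4,0],"twist": 0,"hand": 0}])

```text
time: 40.0
tool_pos: [0.5118, -0.0709, 0.1089]
tool_rot: [-0.002, -0.109, 0.994, 0.001]
contact_force: [0.1, -0.2, -0.9]
gripper_width: 0.696
grasp_force: 64.8
```

apply_moves(targets=[{"translation": [-0.08,-0.4,0],"twist": 0,"hand": 0},{"translation": [-0.08,-0.4,0],"twist": 0,"hand": 0},{"translation": [-0.09,-0.4,0],"twist": 0,"hand": 0},{"translation": [-0.097,-0.353,0],"twist": 0,"hand": 0},{"translation": [0,0,0],"twist": 0,"hand": 0},{"translation": [0,0,0],"twist": 0,"hand": 0},{"translation": [0,0,0],"twist": 0,"hand": 0},{"translation": [0,0,0],"twist": 0,"hand": 0}])

```text
time: 40.8
tool_pos: [0.5794, -0.214, 0.1104]
tool_rot: [-0.001, -0.109, 0.994, 0.001]
contact_force: [-0.3, 0.5, -0.5]
gripper_width: 0.7
grasp_force: 64.9
```

```bash
python3 - <<'E'
from h import *
p=state()["tool_pos"];u=p[2]-.0203
tray(p*1e3)
v=fit(["wrist","scene"],"large_mid",box(.094,.062,u,u+.008),(.579,-.215,.216)); tray(v)
v=fit(["wrist","scene"],"medium_mid",lean(.084,.052,.0164,.005),(.517,-.229,.216)); tray(v)
E
python3 plan.py 579.2,-215.2,41,102.4
```

```text
tray 160.5 1.2
large_mid wrist x 580.5 y -213.4 yaw 12.7 iou 0.99
large_mid scene x 579.7 y -214.8 yaw 13.5 iou 0.89
large_mid wrist+scene x 580.2 y -213.5 yaw 12.3 iou 0.94
tray 161.4 1.4
no scene medium_mid
medium_mid wrist x 517.0 y -228.7 yaw 12.2 iou 0.93
tray 96.4 0.2
now [ 580.3 -215.2  111.5] 102.4 w 0.696 gf 64.87557649612427
579.2,-215.2,41,102.4 twist 0.0 shift [0.01  0.003 0.705]
```

apply_moves(targets=[{"translation": [0.01,0,0.4],"twist": 0,"hand": 0},{"translation": [0,0,0.25],"twist": 0,"hand": 0},{"translation": [0,0,0.05],"twist": 0,"hand": 0},{"translation": [0,0,0],"twist": 0,"hand": 0},{"translation": [0,0,0],"twist": 0,"hand": 0},{"translation": [0,0,0],"twist": 0,"hand": 0},{"translation": [0,0,0],"twist": 0,"hand": 0}])

```text
time: 41.9
tool_pos: [0.5803, -0.2161, 0.0431]
tool_rot: [0.001, -0.108, 0.994, -0.001]
contact_force: [-0.2, -0.6, -0.5]
gripper_width: 0.693
grasp_force: 64.9
```

apply_moves(targets=[{"translation": [0,0,0.02],"twist": 0,"hand": 0},{"translation": [0,0,0],"twist": 0,"hand": 0},{"translation": [0,0,0],"twist": 0,"hand": 0}])

```text
time: 42.2
tool_pos: [0.5792, -0.2156, 0.0393]
tool_rot: [-0.0, -0.108, 0.994, 0.0]
contact_force: [-0.0, -0.3, 0.0]
gripper_width: 0.696
grasp_force: 64.9
```

apply_moves(targets=[{"translation": [0,0,0.01],"twist": 0,"hand": 0},{"translation": [0,0,0],"twist": 0,"hand": 0},{"translation": [0,0,0],"twist": 0,"hand": 0.95},{"translation": [0,0,0],"twist": 0,"hand": 0.95},{"translation": [0,0,0],"twist": 0,"hand": 0.95},{"translation": [0,0,0],"twist": 0,"hand": 0.95},{"translation": [0,0,-0.3],"twist": 0,"hand": 0.95},{"translation": [0,0,-0.45],"twist": 0,"hand": 0.95}])

```text
time: 43.0
tool_pos: [0.5767, -0.2143, 0.1102]
tool_rot: [-0.003, -0.108, 0.994, 0.002]
contact_force: [0.9, -0.1, 0.9]
gripper_width: 0.948
grasp_force: 0.0
```

apply_moves(targets=[{"translation": [0,0,-0.45],"twist": 0,"hand": 0.95},{"translation": [-0.3,0.3,-0.3],"twist": 0,"hand": 0.95},{"translation": [0,0.4,0],"twist": 0,"hand": 0.95},{"translation": [0,0,0],"twist": 0,"hand": 0.95},{"translation": [0,0,0],"twist": 0,"hand": 0.95},{"translation": [0,0,0],"twist": 0,"hand": 0.95}])

```text
time: 43.6
tool_pos: [0.5923, -0.1426, 0.1864]
tool_rot: [-0.001, -0.108, 0.994, 0.0]
contact_force: [-0.0, -0.3, 0.5]
gripper_width: 0.951
grasp_force: 0.0
```

```bash
python3 - <<'E'
from h import *
A=["wrist","side","scene"]
v=fit(A,"large_mid",lean(.094,.062,.0164,.005),(.579,-.215,.216)); tray(v)
v=fit(A,"medium_mid",lean(.084,.052,.0164,.005),(.517,-.229,.216)); tray(v)
v=fit(A,"small_mid",box(.074,.042,.005,.013),(.463,-.2408,.216)); tray(v)
fit(["side","scene"],"punch_round_mid",np.vstack([cyl(.044,.005,.039),cyl(.038,.039,.055)]),(.467,.213,0),False)
fit(["side","scene"],"punch_long_mid",np.vstack([box(.054,.034,.005,.039),box(.046,.026,.039,.051)]),(.610,.236,-.38))
im=grab_frame("scene")[180:320,150:500]; cv2.imwrite("pics/s1.png",cv2.resize(im,(800,320))[:,:,::-1])
save("wrist","pics/w10.png")
E
```

```text
large_mid wrist x 579.3 y -215.0 yaw 12.5 iou 0.98
large_mid side x 579.2 y -216.5 yaw 13.4 iou 0.96
large_mid scene x 577.7 y -214.5 yaw 12.0 iou 0.95
large_mid wrist+side+scene x 579.8 y -215.0 yaw 12.1 iou 0.95
tray 160.7 0.1
medium_mid wrist x 493.7 y -233.7 yaw 4.3 iou 0.88
medium_mid side x 514.3 y -230.8 yaw 12.2 iou 0.68
medium_mid scene x 505.9 y -231.0 yaw 8.8 iou 0.56
medium_mid wrist+side+scene x 494.6 y -234.2 yaw 5.0 iou 0.70
tray 73.3 -0.3
small_mid wrist x 438.7 y -253.3 yaw 9.4 iou 0.67
small_mid side x 459.3 y -243.3 yaw 12.8 iou 0.76
small_mid scene x 439.3 y -247.4 yaw 6.3 iou 0.34
small_mid wrist+side+scene x 438.6 y -245.5 yaw 5.2 iou 0.50
tray 16.2 0.7
punch_round_mid side x 467.7 y 211.9 yaw 1.4 iou 0.90
punch_round_mid scene x 464.3 y 214.2 yaw -1.9 iou 0.88
punch_round_mid side+scene x 466.2 y 213.1 yaw -0.0 iou 0.89
punch_long_mid side x 609.4 y 235.5 yaw -20.9 iou 0.90
punch_long_mid scene x 607.0 y 236.2 yaw -23.0 iou 0.87
punch_long_mid side+scene x 608.7 y 236.1 yaw -20.2 iou 0.90
```

View pics/w10.png

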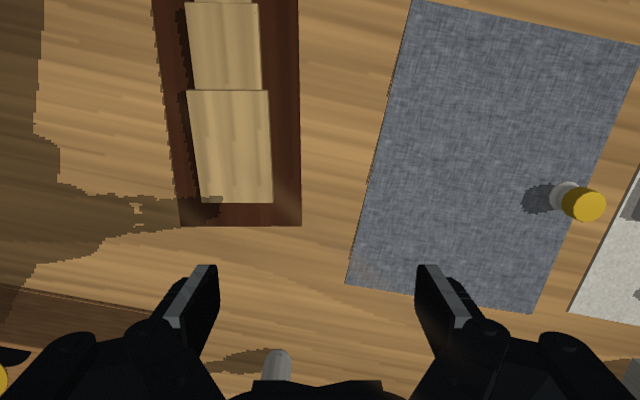

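View pics/s1.png

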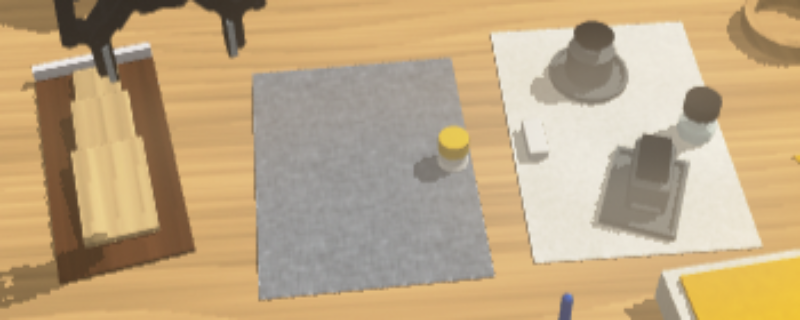

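apply_moves(targets=[{"translation": [0.4,0,-0.3],"twist": 0,"hand": 0.95},{"translation": [0.4,0,-0.2],"twist": 0,"hand": 0.95},{"translation": [0,0,0],"twist": 0,"hand": 0.95},{"translation": [0,0,0],"twist": 0,"hand": 0.95},{"translation": [0,0,0],"twist": 0,"hand": 0.95},{"translation": [0,0,0],"twist": 0,"hand": 0.95}])

```text
time: 45.6
tool_pos: [0.5148, -0.1589, 0.236]
tool_rot: [-0.001, -0.108, 0.994, 0.001]
contact_force: [-0.7, 1.3, -0.4]
gripper_width: 0.947
grasp_force: 0.0
```

```bash
python3 - <<'E'
from h import *
im=save("wrist","pics/w11.png")
print(im.shape,proj("wrist",np.array([[.4229,-.2496,.005]])))
a=np.radians(12.4)
for xs in (5.5,55,115):  # expected near-edge x of small, medium, large in tray frame
    z={5.5:.013,55:.0244,115:.0244}[xs]
    print(xs,proj("wrist",[[.4229+xs/1e3*np.cos(a),-.2496+xs/1e3*np.sin(a),z]]).round(0))
E
```

```text
(400, 640, 3) [[239.41591109  49.49487574]]
5.5 [[238.  55.]]
55 [[239. 113.]]
115 [[243. 178.]]
```

View pics/w11.png

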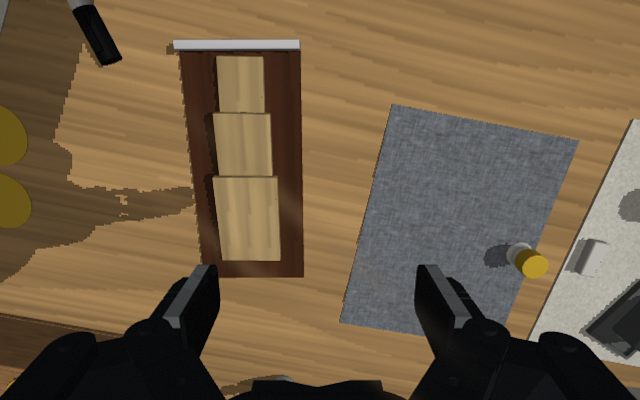

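The near edges of the three plaques show at rows 56, 113 and 177; I had predicted 55, 113 and 178. The row is centred and straight, so I'm handing in.

```bash
python3 -c "
from plant import *
print(job_done())"
```

```text
the job is handed in; nothing more can be done
None
```

The job is handed in (no verdict was returned): my last camera measurements put both punches upright within about 3 mm of their docks' middles and the three plaques fanned along the tray's middle with about 25 mm overlaps, and I saw no sign of the glue pot or paint jar having moved.

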